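# Lock the filter cover of the bench dust collector

### The arm

A 6-joint arm with a two-finger parallel gripper is mounted at the origin on the work surface. World frame = base frame: x ahead of the robot, y to its left, z up, the work surface at z = 0. Lengths are in mm, angles in rad, forces in N, time in s.
With the tool pointing down it reaches from about 225 to 725 mm from the base axis. Payload 3.1 kg.
Tool frame: the origin (TCP) lies between the finger pads; the fingertips stand 25 mm ahead of it and the grasp point (between the pads) lies 6 mm ahead of it; x points along the fingers, y is the direction in which the jaws open and shut, and the axes are right-handed (so a half turn about x gives the same grasp; the last joint's range is limited). The gripper opens to 85 mm and grips with 20 to 120 N. Pads are 22 mm wide; open, the fingers measure 114 mm over their backs; the gripper's body (76 mm by 85 mm) begins 54 mm behind the grasp point. The pads swing forward as they close: fully open they stand 13 mm farther back than shut.
Start: joints at [-1.429, 0.048, 0.099, 1.622, 0, 1.443], TCP at [139.918, -506.004, 256.312] pointing down, gripper open.
Joint ranges: [-2.91, 2.91], [-0.99, 1.94], [-1.21, 1.42], [-2.12, 2.29], [-1.49, 1.47], [-3.14, 3.14]. Speed limits (rad/s): [2.79, 2.79, 3.14, 3.14, 3.14, 3.14].

### API

Orientations are given as a rotation vector (axis times angle).
In Python, from station import manip gives the robot as it stands.
- The arm moves only by the shell command python3 -m jog 'ROWS' [FORCE]. ROWS is a JSON object of lists of equal length, an entry for each row: "offset": the shift along the tool's x, y, z in cm, a list of three; "turn": the turn, a rotation vector about the tool's x, y, z in degrees, a list of three; "claw": the finger opening in cm, from 0 to 8.54. A call has 1 to 10 rows; each row shifts and turns the pose as measured when the row begins, along the tool's axes as they then stand; what a row does not reach is not made up. A row lasts 1/10 s, in which the tool goes at most 50 mm and 8.59 degrees, less where a joint would pass 70% of its speed; a pose out of reach is approached as far as the arm can. A call with a gripper value outside its range is refused whole. The fingers move at their own pace and stop on an object; FORCE is the grip in N (left out, the last holds). Time passes only in rows, so rows that do not move let the fingers close. It gives the time, the measured TCP pose, the force and the opening at its end, in the units of the state.
- manip.state(): the state, without advancing time (a new reading comes with each control period).
- manip.capture(name): name is "side" or "top"; returns a dict with "color" (384x512x3 uint8, red, green, blue), "fx", "fy", "cx", "cy" (pixels), "rvec" (rotation vector, rad) and "tvec" (3), from world to camera coordinates, as OpenCV has them. Camera axes: x right, y down, z forward; pixel columns grow to the right and rows downward; lengths in mm; the calibration is good to about 2 mm. A picture is of the moment at which its call begins. There is no depth.
- manip.close_job(): hands the job in, once; it reports no verdict.
The state is a dict: "clock": time; "joint_positions": joint angles; "qd": joint speeds; "effort": joint torques, N m; "ee_pos": TCP position; "ee_rot": TCP orientation; "force": force on the tool from outside, world axes, zero at the start; "torque": the same for the moment, N m; "width": finger opening in mm.
Only numpy, scipy, OpenCV 4.12 (cv2) and the standard library are available. Lean on these libraries where they do the work, as an engineer would, in place of code of your own. Each camera call takes 0.05 s, during which the arm holds its last target.

### The job

Close up the dust collector on the jeweller's bench: push its sliding filter cover fully home with your fingertips, then set a fingertip in the slot of the round latch and turn it clockwise a full quarter turn, until the slot points at the green marks and the cover is locked. Only push with the fingers: do not pinch the latch or pick anything up, leave the brass band, the yellow bobbin and the jar where they stand, and finish clear of everything.

Things in the scene. Friction and masses are not known exactly. Their poses are not given: they have to be found in the camera images.
- collector: Grey dust-collector box fixed to the bench, 200 (x) x 320 (y) x 114 mm high; origin at the centre of its underside; position and yaw vary. The cover runs along the box's own y axis between dark side rails (tops 114 mm above the bench) and closes towards +y against a grey end stop; the paper filter shows there while open. A spigot sticks out 50 mm on the +x side.
- cover (a joint): How far the aluminium cover (160 x 195 x 8 mm, top 108.5 mm above the bench) is open, in m: 0 = fully home, 0.07 = most; opens along the box's -y. Starts 0.03 to 0.06. Slides stiffly (about 6 N), stays where left, cannot be lifted off. Push it by the collar (which rides on it), by the slot's end wall or by its own trailing edge.
- slot: Finger slot of the latch: recess 34 mm wide, 76 long, 16 deep across the black round latch (radius 45 mm, flush with the collar's top), floor and end walls orange. Origin: centre of the slot on its floor, on the turning axis, 109.5 mm above the bench. y runs along the slot, x across it, z up. It rides on the cover and turns with the latch.
- latch (a joint): Turn of the latch, rad, growing clockwise from above: 0 = unlocked (slot along the box's y, at the red marks), 1.571 = locked, hard stop (slot along the box's x, at the green marks). Starts 0 to 0.2. Needs about 0.08 N m (4 N at 20 mm off the axis), stays where left. A hidden cam stops it part way (at 0.7 to 1.4 rad) unless the cover is home; locked, it holds the cover.
- home (a point): Point fixed to the box, where the slot's origin lies when the cover is fully home: box coordinates (0, 0.0475, 0.1095) m; its axes are the box's.
- band: Brass ring band lying flat on the bench near the box, outer diameter 24, 8 mm high; origin at the centre of its underside. Leave it alone.
- bobbin: Yellow bobbin standing on the bench near the box, diameter 32, 45 mm high; origin at the centre of its underside. Leave it alone.
- jar: Small amber glass jar with a steel cap standing near the box, diameter 44, 50 mm high; origin at the centre of its underside. Leave it alone.
- collar: The steel collar fixed on the cover round the latch; origin on the latch's axis at the cover's underside (100.5 mm above the bench), axes those of the box, outer radius 54, inner radius 47 mm, top at z = 24 mm in its frame.

How it is judged:
By the outcome, as a careful person would: the job done as asked, in the order asked, and still so for the second after the job is handed in, with the robot touching nothing.
It also fails if it takes over 42 s, if anything falls off the work surface, if the arm or the gripper's body presses on something with over 40 N, if the wrist force passes 120 N, or if a joint passes its speed limit or range.

## Working session

There is one attempt and no reset: what is moved stays moved. The work goes in short steps, Python scripts to look and compute and a shell command to move; the robot and the scene stay as the last step left them, time stands still between calls to the robot, and variables do not carry over. Pictures are saved under pics/ and viewed, and the job is handed in when it is done.

```bash
mkdir -p pics; ls; cat > h.py <<'E'
from station import manip
import numpy as np, cv2
def snap(n,f):
    c=manip.capture(n); cv2.imwrite(f'pics/{f}.png',c['color'][:,:,::-1]); 
    np.savez(f'pics/{f}.npz',**{k:np.array(v) for k,v in c.items()}); return c
def load(f): return dict(np.load(f'pics/{f}.npz'))
def ray(c,u,v,z):
    R=cv2.Rodrigues(np.array(c['rvec'],float))[0];t=np.array(c['tvec'],float).ravel()
    d=R.T@np.array([(u-c['cx'])/c['fx'],(v-c['cy'])/c['fy'],1.]);o=-R.T@t
    return o+d*(z-o[2])/d[2]
def proj(c,P):
    K=np.array([[c['fx'],0,c['cx']],[0,c['fy'],c['cy']],[0,0,1.]])
    return cv2.projectPoints(np.array(P,float).reshape(-1,1,3),np.array(c['rvec'],float),np.array(c['tvec'],float),K,None)[0].reshape(-1,2)
def crop(f,x0,y0,x1,y1,s,out):
    im=cv2.imread(f'pics/{f}.png')[y0:y1,x0:x1]; cv2.imwrite(f'pics/{out}.png',cv2.resize(im,None,fx=s,fy=s,interpolation=cv2.INTER_CUBIC))
E
python3 - <<'E'
from h import *
print(manip.state())
for n in('top','side'):
    c=snap(n,n+'0'); print(n,c['fx'],c['rvec'],c['tvec'])
E
```

```text
pics
{'clock': 0.0, 'joint_positions': array([-1.42878903e+00,  4.87502413e-02,  9.75625906e-02,  1.62200030e+00,
       -2.41218655e-06,  1.44299457e+00]), 'qd': array([ 0.0021935 ,  0.00043032, -0.00051679, -0.00016517,  0.00010184,
        0.00059012]), 'effort': array([-1.04247520e-03, -3.38779879e+01,  3.20016360e+01,  2.04017898e-02,
       -3.00482334e-04, -3.41308080e-06]), 'ee_pos': array([ 139.84320132, -505.44747106,  255.09969232]), 'ee_rot': array([ 2.07820346,  0.28458293, -2.07824414]), 'force': array([-0.21303537,  0.20902194,  1.10632664]), 'torque': array([ 0.01990791, -0.00664191, -0.05093735]), 'width': 85.43480921012322}
top 418.33223834602006 [ 2.26066792 -1.95032066  0.20128687] [-66.78971049 507.84060399 681.13623559]
side 413.4647473042402 [ 0.18668026 -2.75251581  1.39407491] [492.58548291 131.4337231  727.65499193]
```

View pics/top0.png

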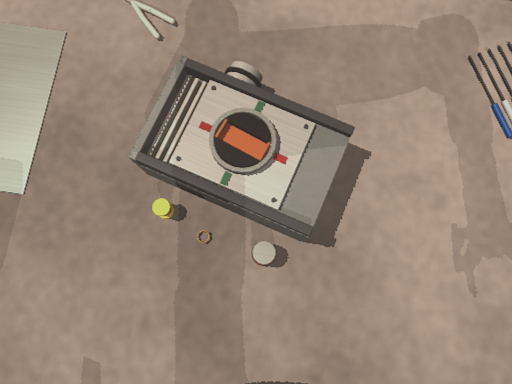

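View pics/side0.png

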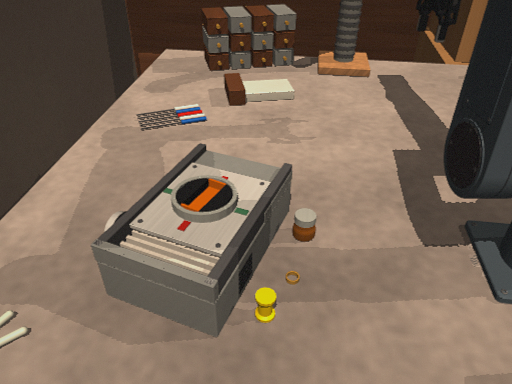

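Top view: the box spans roughly (135,155)-(350,130), with the filter at its upper-left (the +y end) and the slot at about (243,141). The bobbin is at (162,208), the band at (204,237) and the jar at (264,253). Next I'll enlarge it.

```bash
python3 - <<'E'
from h import *
crop('top0',125,50,365,245,3.3,'top0c')
c=load('top0')
for p in [(0,0),(512,0),(0,384),(512,384),(243,141)]: print(p,ray(c,*p,109.5).round(1))
R=cv2.Rodrigues(c['rvec'])[0]; print(-R.T@c['tvec'], R[2])
E
```

```text
(0, 0) [770.5 503.6 109.5]
(512, 0) [ 905.9 -393.3  109.5]
(0, 384) [156.4 335.1 109.5]
(512, 384) [ 265.6 -409.2  109.5]
(243, 141) [576.7  39.5 109.5]
[367.20067721  -9.96119024 769.00842211] [ 0.19789479  0.02504505 -0.97990326]
```

View pics/top0c.png

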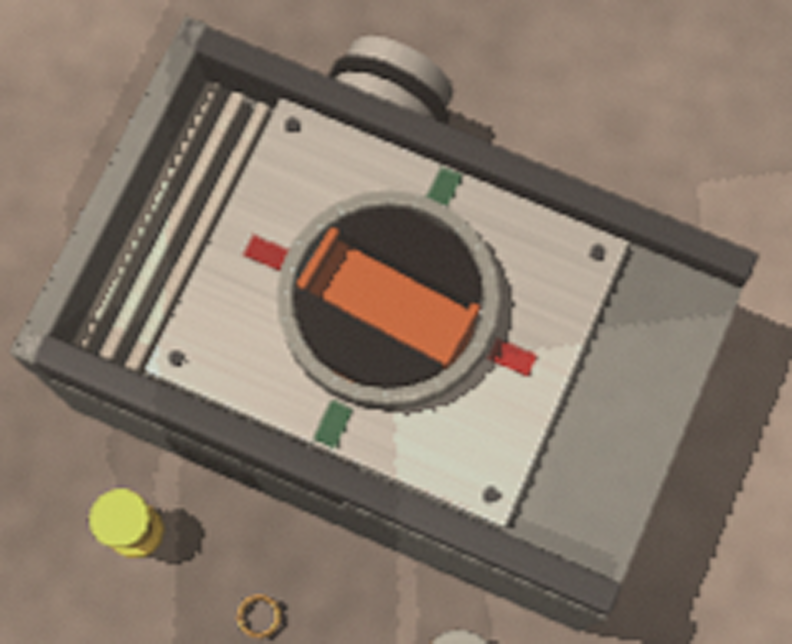

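```bash
cat >> h.py <<'E'
def rot(a): return np.array([[np.cos(a),-np.sin(a)],[np.sin(a),np.cos(a)]])
E
python3 - <<'E'
from h import *
from scipy.optimize import least_squares
c=load('top0')
f=lambda u,v:(125+u/3.3,50+v/3.3)
ims=[(192,20),(757,256),(612,605),(18,352)]
box=np.array([(100,160),(100,-160),(-100,-160),(-100,160)],float)
W=np.array([ray(c,*f(*p),114)[:2] for p in ims]); print(W.round(1))
print([np.linalg.norm(W[i]-W[(i+1)%4]).round(1) for i in range(4)])
r=least_squares(lambda q:(box@rot(q[2]).T+q[:2]-W).ravel(),[550,40,-.4]); print('box',r.x,r.fun.round(1))
x=r.x; tob=lambda P:(np.array(P)[:2]-x[:2])@rot(x[2])
# collar outer: crop extents
for name,p,z in [('coverTR',(632,242),108.5),('coverBR',(510,525),108.5),('coverTL',(280,98),108.5),('coverBL',(148,372),108.5),
 ('slot +y top L',(333,229),125),('slot+y top bl',(298,287),125),('slot floor -y R',(478,306),125.5),('slot floor -y B',(450,365),125.5),
 ('collarL',(279,298),124.5),('collarR',(500,298),124.5),('collarT',(390,190),124.5),('collarB',(390,403),124.5)]:
    w=ray(c,*f(*p),z); print(name,w.round(1),tob(w).round(1))
for n,p,z in [('band',(204,237),4),('bobbin',(162,208),45),('jar',(264,253),50)]:
    w=ray(c,*p,z);print(n,w.round(1),tob(w).round(1))
E
```

```text
[[ 709.9  163.2]
 [ 625.2 -138.9]
 [ 441.6  -88.2]
 [ 522.1  215.6]]
[np.float64(313.8), np.float64(190.5), np.float64(314.2), np.float64(194.9)]
box [ 5.74713389e+02  3.79360135e+01 -2.67444014e-01] [ 3.5  2.6  3.7 -3.9 -5.6 -1.8 -1.6  3.1]
coverTR [625.4 -76.8 108.5] [ 79.2 -97.2]
coverBR [473.4 -35.3 108.5] [-78.3 -97.5]
coverTL [676.3 112.  108.5] [78.5 98.2]
coverBL [522.8 151.9 108.5] [-80.2  96.2]
slot +y top L [603.9  71.4 125. ] [19.3 40. ]
slot+y top bl [571.9  83.5 125. ] [-14.8  43.2]
slot floor -y R [575.1  -4.7 125.5] [ 11.7 -41.1]
slot floor -y B [543.7   4.5 125.5] [-21.1 -40.5]
collarL [565.1  91.8 124.5] [-23.5  49.5]
collarR [581.  -14.8 124.5] [ 20.  -49.2]
collarT [628.5  46.8 124.5] [49.5 22.8]
collarB [521.   30.3 124.5] [-49.7 -21.6]
band [419.1  89.9   4. ] [-163.9    9. ]
bobbin [455.3 165.8  45. ] [-148.9   91.8]
jar [404.1 -21.6  50. ] [-148.8 -102.5]
```

```bash
cat >> h.py <<'E'
from scipy.spatial.transform import Rotation as Ro
def goal(pos,ydir_ang):
    """print tool-frame offset (cm, current axes) to world pos, and turn about tool x to bring tool y to angle"""
    s=manip.state(); R=Ro.from_rotvec(s['ee_rot']).as_matrix(); p=s['ee_pos']
    print('t',round(s['clock'],2),'pos',p.round(1),'q',s['joint_positions'].round(3),'F',s['force'].round(1),'T',s['torque'].round(2),'w',round(s['width'],1))
    print('x axis',R[:,0].round(3),'y ang',np.degrees(np.arctan2(R[1,1],R[0,1])).round(2))
    d=np.array(pos)-p; print('offset cm',(R.T@d/10).round(2),'dist',np.linalg.norm(d).round(1))
    Rt=np.column_stack([[0,0,-1],[np.cos(ydir_ang),np.sin(ydir_ang),0],np.cross([0,0,-1],[np.cos(ydir_ang),np.sin(ydir_ang),0])])
    print('turn deg',np.degrees(Ro.from_matrix(R.T@Rt).as_rotvec()).round(2))
    return R,p
E
python3 - <<'E'
from h import *
a=-0.267-0.084
goal((574,38.5,200),a+np.pi/2); goal((574,38.5,200),a-np.pi/2)
c=load('side0'); im=cv2.imread('pics/side0.png'); im=cv2.resize(im[130:320,90:310],None,fx=3,fy=3,interpolation=cv2.INTER_CUBIC)
def pl(P,col):
    q=((proj(c,P)-[90,130]+.5)*3).astype(int); cv2.polylines(im,[q],True,col,1)
C=np.array([574,38.5])
rect=np.array([(17,38),(17,-38),(-17,-38),(-17,38.]) ])@rot(a).T+C
pl(np.c_[rect,np.full(4,125.5)],(255,0,0)); pl(np.c_[rect,np.full(4,109.5)],(255,255,0))
t=np.linspace(0,6.28,40); pl(np.c_[C+54*np.c_[np.cos(t),np.sin(t)],np.full(40,124.5)],(0,255,0))
cv=np.array([(80,97.5),(80,-97.5),(-80,-97.5),(-80,97.5)])@rot(-.267).T+C; pl(np.c_[cv,np.full(4,108.5)],(255,0,255))
bx=np.array([(100,160),(100,-160),(-100,-160),(-100,160)])@rot(-.267).T+[574.7,37.9]; pl(np.c_[bx,np.full(4,114)],(0,255,255))
cv2.imwrite('pics/sidechk.png',im)
E
```

```text
File "<stdin>", line 8
    rect=np.array([(17,38),(17,-38),(-17,-38),(-17,38.]) ])@rot(a).T+C
                                                      ^
SyntaxError: closing parenthesis ']' does not match opening parenthesis '('
```

```bash
python3 - <<'E'
from h import *
a=-0.267-0.084
goal((574,38.5,200),a+np.pi/2); goal((574,38.5,200),a-np.pi/2)
c=load('side0'); im=cv2.imread('pics/side0.png'); im=cv2.resize(im[130:320,90:310],None,fx=3,fy=3,interpolation=cv2.INTER_CUBIC)
def pl(P,col):
    q=((proj(c,P)-[90,130]+.5)*3).astype(int); cv2.polylines(im,[q],True,col,1)
C=np.array([574,38.5])
rect=np.array([(17,38),(17,-38),(-17,-38),(-17,38.)])@rot(a).T+C
pl(np.c_[rect,np.full(4,125.5)],(255,0,0)); pl(np.c_[rect,np.full(4,109.5)],(255,255,0))
t=np.linspace(0,6.28,40); pl(np.c_[C+54*np.c_[np.cos(t),np.sin(t)],np.full(40,124.5)],(0,255,0))
cv=np.array([(80,97.5),(80,-97.5),(-80,-97.5),(-80,97.5)])@rot(-.267).T+C; pl(np.c_[cv,np.full(4,108.5)],(255,0,255))
bx=np.array([(100,160),(100,-160),(-100,-160),(-100,160)])@rot(-.267).T+[574.7,37.9]; pl(np.c_[bx,np.full(4,114)],(0,255,255))
cv2.imwrite('pics/sidechk.png',im)
E
```

```text
t 0.1 pos [ 139.9 -505.5  255.2] q [-1.429  0.049  0.098  1.622 -0.     1.443] F [0.1 0.3 0.6] T [ 0.04 -0.02 -0.01] w 85.5
x axis [-0.     0.002 -1.   ] y ang -74.54
offset cm [  5.62 -40.85 -56.34] dist 698.2
turn deg [-1.4443e+02 -1.6000e-01  3.0000e-02]
t 0.1 pos [ 139.9 -505.5  255.2] q [-1.429  0.049  0.098  1.622 -0.     1.443] F [0.1 0.3 0.6] T [ 0.04 -0.02 -0.01] w 85.5
x axis [-0.     0.002 -1.   ] y ang -74.54
offset cm [  5.62 -40.85 -56.34] dist 698.2
turn deg [3.557e+01 2.000e-02 1.200e-01]
```

View pics/sidechk.png

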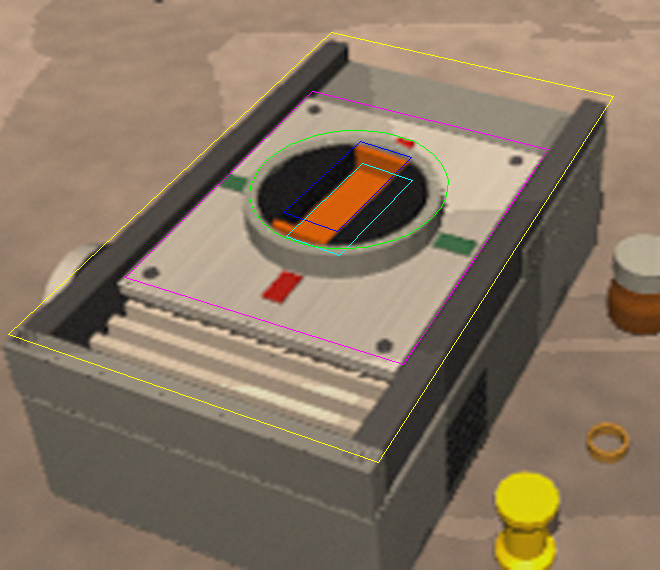

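The predicted cover outline (magenta) sits on the cover edges to within about 2 mm in the side view. The slot outline needs a closer look, so I'll zoom.

```bash
python3 - <<'E'
from h import *
a=-0.267-0.084
C=np.array([574,38.5])
out=[]
for n,(x0,y0,x1,y1) in (('side0',(165,165,245,225)),('top0',(205,100,285,180))):
    c=load(n); s=6
    raw=cv2.resize(cv2.imread(f'pics/{n}.png')[y0:y1,x0:x1],None,fx=s*.8,fy=s*.8,interpolation=cv2.INTER_CUBIC); im=raw.copy()
    def pl(P,col):
        q=((proj(c,P)-[x0,y0]+.5)*s*.8).astype(int); cv2.polylines(im,[q],True,col,1)
    rect=np.array([(17,38),(17,-38),(-17,-38),(-17,38.)])@rot(a).T+C
    pl(np.c_[rect,np.full(4,125.5)],(255,0,0)); pl(np.c_[rect,np.full(4,109.5)],(255,255,0))
    t=np.linspace(0,6.28,40); pl(np.c_[C+54*np.c_[np.cos(t),np.sin(t)],np.full(40,124.5)],(0,255,0))
    pl(np.c_[C+45*np.c_[np.cos(t),np.sin(t)],np.full(40,124.5)],(0,255,0))
    out.append(np.hstack([raw,im]))
h=max(o.shape[1] for o in out)
cv2.imwrite('pics/chk2.png',np.vstack(out)[:600])
E
```

```text
(no output)
```

View pics/chk2.png

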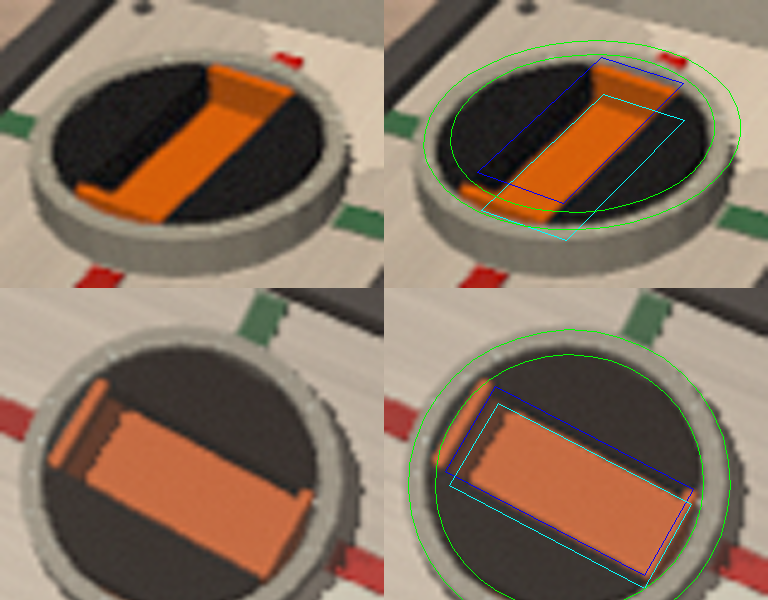

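The top view puts the latch axis at about (574, 39), and the side view shifts that by about 3 mm, so I'll use (574, 40). The slot is turned about 0.08 rad clockwise. To keep joint 6 in range through the quarter turn, I'll first turn -86° and bring the fingers to 30 mm.

```bash
python3 -m jog '{"offset":[[0,0,0],[0,0,0],[0,0,0],[0,0,0],[0,0,0],[0,0,0],[0,0,0],[0,0,0],[0,0,0],[0,0,0]],"turn":[[-8.5,0,0],[-8.5,0,0],[-8.5,0,0],[-8.5,0,0],[-8.5,0,0],[-8.5,0,0],[-8.5,0,0],[-8.5,0,0],[-8.5,0,0],[-8.5,0,0]],"claw":[3,3,3,3,3,3,3,3,3,3]}' 20
python3 - <<'E'
from h import *
goal((574,40,200),-.351+np.pi/2)
E
```

```text
clock: 1.1
ee_pos: [139.4, -502.0, 247.7]
ee_rot: [1.069, 1.311, -1.05]
force: [1.1, -1.2, 0.8]
width: 30.2
t 1.1 pos [ 139.4 -502.   247.7] q [-1.429  0.053  0.087  1.621  0.    -0.061] F [ 1.1 -1.2  0.8] T [-0.03 -0.03 -0.01] w 30.2
x axis [-0.002  0.016 -1.   ] y ang 11.66
offset cm [  5.56  53.52 -44.21] dist 696.4
turn deg [-58.23  -0.84  -0.54]
```

```bash
python3 -m jog '{"offset":[[-0.05,3.8,-3.15],[-0.05,3.8,-3.15],[-0.05,3.8,-3.15],[-0.05,3.8,-3.15],[-0.05,3.8,-3.15],[-0.05,3.8,-3.15],[-0.05,3.8,-3.15],[-0.05,3.8,-3.15],[-0.05,3.8,-3.15],[-0.05,3.8,-3.15]],"turn":[[0,0,0],[0,0,0],[0,0,0],[0,0,0],[0,0,0],[0,0,0],[0,0,0],[0,0,0],[0,0,0],[0,0,0]],"claw":[3,3,3,3,3,3,3,3,3,3]}' 
python3 - <<'E'
from h import *
goal((574,40,200),-.351+np.pi/2)
E
```

```text
clock: 2.1
ee_pos: [449.1, -112.7, 251.7]
ee_rot: [1.081, 1.314, -1.058]
force: [0.9, -1.1, -0.8]
width: 29.7
t 2.1 pos [ 449.1 -112.7  251.7] q [-0.403 -0.101 -0.056  1.63   0.019  0.976] F [ 0.9 -1.1 -0.8] T [-0.09 -0.06 -0.05] w 29.7
x axis [-0.006  0.023 -1.   ] y ang 11.0
offset cm [  5.44  15.19 -12.48] dist 204.0
turn deg [-58.88  -1.28  -0.62]
```

```bash
python3 -m jog '{"offset":[[0,3.8,-3.1],[0,3.8,-3.1],[0,3.8,-3.1],[0.5,3.2,-2.6],[0,0,0]],"turn":[[0,0,0],[0,0,0],[0,0,0],[0,0,0],[0,0,0]],"claw":[3,3,3,3,3]}' 
python3 -m jog '{"offset":[[0,0,0],[0,0,0],[0,0,0],[0,0,0],[0,0,0],[0,0,0],[0,0,0],[0,0,0]],"turn":[[-8.4,0,0],[-8.4,0,0],[-8.4,0,0],[-8.4,0,0],[-8.4,0,0],[-8.4,0,0],[-8.4,0,0],[0,0,0]],"claw":[3,3,3,3,3,3,3,3]}' 
python3 - <<'E'
from h import *
goal((574,40,170),-.351+np.pi/2)
E
```

```text
clock: 2.6
ee_pos: [572.6, 42.1, 244.8]
ee_rot: [1.075, 1.321, -1.054]
force: [-0.1, -1.1, 0.2]
width: 30.0
clock: 3.4
ee_pos: [568.1, 40.4, 238.8]
ee_rot: [0.268, 1.583, -0.239]
force: [1.1, 0.2, -0.5]
width: 29.8
t 3.4 pos [568.1  40.4 238.8] q [-0.058  0.187  0.215  1.624  0.021  0.264] F [ 1.1  0.2 -0.5] T [ 0.01 -0.08  0.01] w 29.8
x axis [-0.024  0.022 -0.999] y ang 71.57
offset cm [6.86 0.06 0.78] dist 69.0
turn deg [ 1.69 -1.72 -0.76]
```

```bash
python3 -m jog '{"offset":[[0,0,0],[2.5,0,0.3],[2.5,0,0.3],[1.5,0,0.1],[0,0,0]],"turn":[[1.7,-1.7,-0.8],[0,0,0],[0,0,0],[0,0,0],[0,0,0]],"claw":[3,3,3,3,3]}' 
python3 - <<'E'
from h import *
goal((574,40,150),-.351+np.pi/2)
for n in('top','side'): snap(n,n+'1')
crop('top1',190,90,300,200,3.6,'a'); crop('side1',150,100,260,210,3.6,'b')
cv2.imwrite('pics/v1.png',np.hstack([cv2.imread('pics/a.png'),cv2.imread('pics/b.png')]))
E
```

```text
clock: 3.9
ee_pos: [573.4, 35.3, 171.9]
ee_rot: [0.29, 1.551, -0.294]
force: [-0.8, 0.6, -0.6]
width: 30.0
t 3.9 pos [573.4  35.3 171.9] q [-0.054  0.174  0.069  1.465 -0.003  0.318] F [-0.8  0.6 -0.6] T [-0.   -0.01 -0.  ] w 30.0
x axis [-0.    -0.003 -1.   ] y ang 68.69
offset cm [ 2.19  0.47 -0.12] dist 22.4
turn deg [-1.2   0.04  0.14]
```

View pics/v1.png

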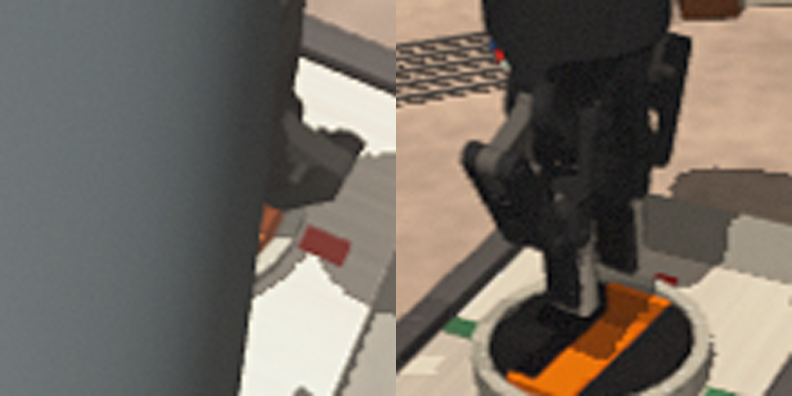

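Side view: the open fingertips hang over the slot, with the near tip at about pixel (201,186). The arm hides most of the top view. Next I'll check where the model predicts the tip.

```bash
python3 - <<'E'
from h import *
c=load('side1');s=manip.state();R=Ro.from_rotvec(s['ee_rot']).as_matrix();p=s['ee_pos']
im=cv2.resize(cv2.imread('pics/side1.png')[100:210,150:260],None,fx=5,fy=5,interpolation=cv2.INTER_CUBIC)
for sg in(1,-1):
  for d,col in((25,(0,0,255)),(20,(0,255,0))):
    P=[p+R@np.array([d,sg*y,z]) for y,z in((15,-11),(15,11),(29,11),(29,-11))]
    q=((proj(c,P)-[150,100]+.5)*5).astype(int); cv2.polylines(im,[q],True,col,1)
cv2.imwrite('pics/v2.png',im)
E
```

```text
(no output)
```

View pics/v2.png

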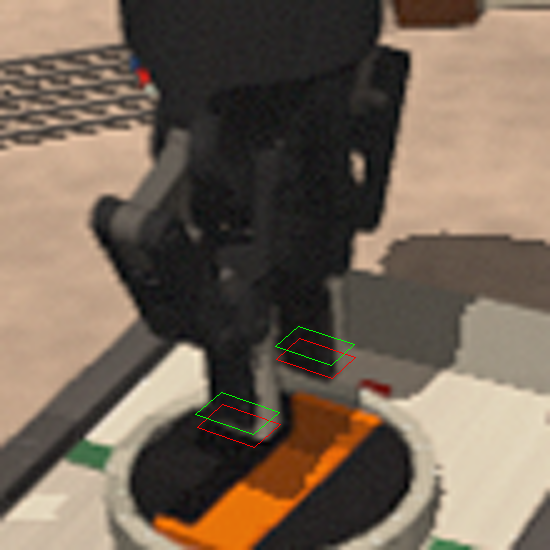

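```bash
python3 - <<'E'
from h import *
c=load('side0')
q=proj(c,[574,38.5,125])[0]
for d in((0,0),(-1,1.9),(-1.8,2)): print(d,ray(c,q[0]+d[0],q[1]+d[1],125).round(1))
E
```

```text
(0, 0) [574.   38.5 125. ]
(-1, 1.9) [574.4  43.8 125. ]
(-1.8, 2) [575.7  44.3 125. ]
```

```bash
python3 - <<'E'
from h import *
goal((574.5,41.5,153),-.351+np.pi/2)
E
python3 -m jog '{"offset":[[0.9,0.6,-0.1],[0.7,0,0],[0,0,0]],"turn":[[-1.2,0,0],[0,0,0],[0,0,0]],"claw":[3,3,3]}' 
python3 - <<'E'
from h import *
goal((574.5,41.5,137),-.351+np.pi/2)
snap('side','side2'); crop('side2',150,120,260,220,5,'v3')
E
```

```text
t 4.0 pos [574.7  35.3 174.5] q [-0.054  0.173  0.072  1.466 -0.002  0.317] F [0.4 0.5 0.8] T [-0.02  0.02  0.01] w 30.3
x axis [ 0.004 -0.003 -1.   ] y ang 68.77
offset cm [ 2.15  0.57 -0.25] dist 22.4
turn deg [-1.12  0.25  0.07]
clock: 4.3
ee_pos: [577.8, 41.6, 160.7]
ee_rot: [0.273, 1.544, -0.275]
force: [0.4, 1.0, 0.3]
width: 29.9
t 4.3 pos [577.8  41.6 160.7] q [-0.043  0.179  0.052  1.434 -0.002  0.307] F [0.4 1.  0.3] T [-0.   -0.04  0.  ] w 29.9
x axis [ 0.009 -0.003 -1.   ] y ang 69.94
offset cm [ 2.37 -0.12 -0.33] dist 23.9
turn deg [ 0.06  0.55 -0.03]
```

View pics/v3.png

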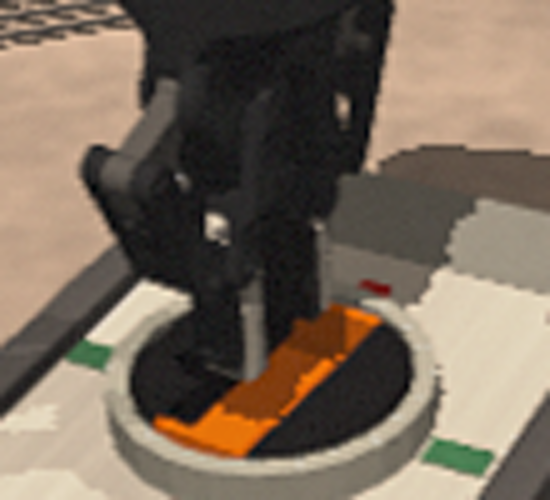

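Side view: the fingertips are over the slot, slightly toward its far (+x) side and a few mm short of centre along it. I'll aim for (574.5, 43.5) and lower to just above the rim.

```bash
python3 -m jog '{"offset":[[0.3,0.1,-0.35],[0.5,0,0],[0,0,0]],"turn":[[0,0.5,0],[0,0,0],[0,0,0]],"claw":[3,3,3]}' 
python3 - <<'E'
from h import *
goal((574.5,43.5,137),-.351+np.pi/2)
snap('side','side3'); crop('side3',150,120,260,220,5,'v4')
E
```

```text
clock: 4.65
ee_pos: [575.4, 44.0, 153.6]
ee_rot: [0.275, 1.551, -0.274]
force: [-0.1, 0.4, -0.0]
width: 29.9
t 4.65 pos [575.4  44.  153.6] q [-4.000e-02  1.810e-01  4.000e-02  1.427e+00  1.000e-03  3.100e-01] F [-0.1  0.4 -0. ] T [-0.03 -0.01  0.03] w 29.9
x axis [ 0.003  0.    -1.   ] y ang 69.94
offset cm [ 1.66 -0.08 -0.07] dist 16.7
turn deg [ 0.05  0.13 -0.08]
```

View pics/v4.png

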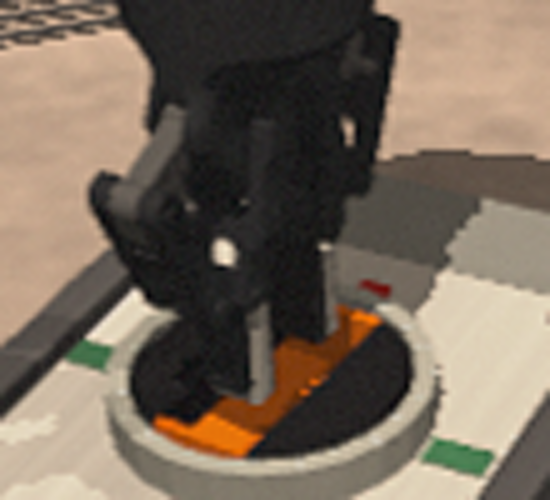

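Near tip now at about crop (235,397), inside the slot outline. Lowering in.

```bash
python3 -m jog '{"offset":[[0.6,0,-0.05],[0.6,0,0],[0.2,0,0],[0,0,0]],"turn":[[0,0,0],[0,0,0],[0,0,0],[0,0,0]],"claw":[3,3,3,3]}' 
python3 - <<'E'
from h import *
goal((574.5,43.5,137),-.351+np.pi/2)
snap('side','side4'); crop('side4',150,120,260,220,5,'v5')
E
```

```text
clock: 5.1
ee_pos: [575.1, 44.1, 138.8]
ee_rot: [0.276, 1.55, -0.274]
force: [-0.2, -0.5, 0.3]
width: 30.0
t 5.1 pos [575.1  44.1 138.8] q [-4.000e-02  1.840e-01  1.400e-02  1.397e+00  1.000e-03  3.100e-01] F [-0.2 -0.5  0.3] T [ 0. -0. -0.] w 30.0
x axis [ 0.003  0.    -1.   ] y ang 69.93
offset cm [ 0.18 -0.07 -0.04] dist 2.0
turn deg [ 0.04  0.17 -0.09]
```

View pics/v5.png

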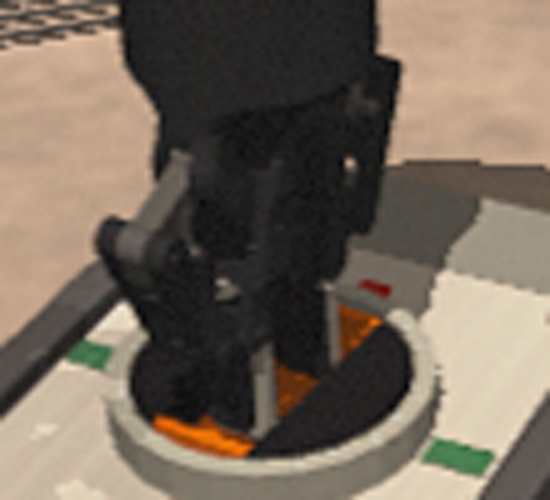

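Both tips are in the slot with no contact force. Next I'll push the cover along the box's +y.

```bash
python3 -m jog '{"offset":[[0,0.6,-0.05],[0,0.6,-0.05],[0,0.6,-0.05],[0,0.6,-0.05],[0,0.6,-0.05],[0,0.6,-0.05],[0,0,0]],"turn":[[0,0,0],[0,0,0],[0,0,0],[0,0,0],[0,0,0],[0,0,0],[0,0,0]],"claw":[3,3,3,3,3,3,3]}' 
python3 - <<'E'
from h import *
goal((587,90,138.5),-.351+np.pi/2)
E
```

```text
clock: 5.85
ee_pos: [582.0, 69.3, 139.7]
ee_rot: [0.257, 1.552, -0.304]
force: [0.7, -0.1, -0.4]
width: 30.2
t 5.85 pos [582.   69.3 139.7] q [ 0.019  0.22   0.057  1.414 -0.029  0.376] F [ 0.7 -0.1 -0.4] T [ 0.06 -0.02 -0.02] w 30.2
x axis [-0.005 -0.03  -1.   ] y ang 69.52
offset cm [ 0.06  2.12 -0.26] dist 21.3
turn deg [-0.37  0.3   1.69]
```

```bash
python3 -m jog '{"offset":[[0,0.6,-0.07],[0,0.6,-0.07],[0,0.6,-0.07],[0,0,0]],"turn":[[0,0.3,1.7],[0,0,0.3],[0,0,0.3],[0,0,0]],"claw":[3,3,3,3]}' 
python3 - <<'E'
from h import *
goal((589,95,138.5),-.351+np.pi/2)
snap('side','side5'); crop('side5',130,120,270,240,4.5,'v6')
E
```

```text
clock: 6.25
ee_pos: [585.2, 81.4, 139.0]
ee_rot: [0.282, 1.551, -0.285]
force: [-0.3, -0.4, -0.3]
width: 29.7
t 6.25 pos [585.2  81.4 139. ] q [ 0.026  0.224  0.06   1.407 -0.002  0.387] F [-0.3 -0.4 -0.3] T [-0.   0.1 -0. ] w 29.7
x axis [ 0.    -0.002 -1.   ] y ang 69.3
offset cm [ 0.05  1.4  -0.13] dist 14.1
turn deg [-0.58  0.06  0.12]
```

View pics/v6.png

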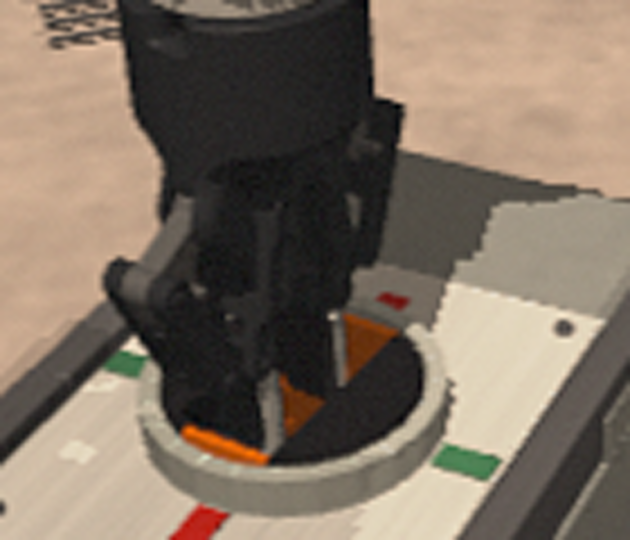

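The cover is following, with the near finger against the orange +y end wall. Continuing toward the stop and watching the force.

```bash
python3 -m jog '{"offset":[[0,0.6,-0.06],[0,0.6,-0.06],[0,0.5,-0.05]],"turn":[[-0.5,0,0.3],[0,0,0.3],[0,0,0.3]],"claw":[3,3,3]}' 
python3 -m jog '{"offset":[[0,0.5,-0.05],[0,0.4,-0.04]],"turn":[[0,0,0.3],[0,0,0.3]],"claw":[3,3]}' 
python3 - <<'E'
from h import *
goal((589,95,138.5),-.351+np.pi/2)
E
```

```text
clock: 6.6
ee_pos: [588.6, 92.9, 138.7]
ee_rot: [0.28, 1.55, -0.278]
force: [-2.7, -7.5, 1.2]
width: 30.2
clock: 6.8
ee_pos: [590.0, 98.5, 138.7]
ee_rot: [0.283, 1.549, -0.277]
force: [-1.6, -5.8, 0.6]
width: 29.9
t 6.8 pos [590.   98.5 138.7] q [0.052 0.238 0.076 1.405 0.003 0.409] F [-1.6 -5.8  0.6] T [-1.26  0.43 -0.04] w 29.9
x axis [ 0.004  0.003 -1.   ] y ang 69.53
offset cm [ 0.02 -0.37  0.03] dist 3.7
turn deg [-0.36  0.17 -0.27]
```

Still sliding at about 6 N, so the stop hasn't been reached yet.

```bash
python3 -m jog '{"offset":[[0,0.4,-0.035],[0,0.4,-0.035]],"turn":[[0,0,0],[0,0,0]],"claw":[3,3]}' 
python3 -m jog '{"offset":[[0,0.4,-0.035],[0,0.4,-0.035]],"turn":[[0,0,0],[0,0,0]],"claw":[3,3]}' 
python3 - <<'E'
from h import *
goal((589,95,138.5),-.351+np.pi/2)
E
```

```text
clock: 7.0
ee_pos: [590.1, 99.2, 139.0]
ee_rot: [0.273, 1.55, -0.294]
force: [-4.6, -12.3, 4.0]
width: 29.9
clock: 7.2
ee_pos: [590.1, 99.4, 139.5]
ee_rot: [0.262, 1.552, -0.311]
force: [-3.9, -10.6, 3.2]
width: 29.8
t 7.2 pos [590.1  99.4 139.5] q [ 0.07   0.254  0.097  1.422 -0.03   0.435] F [ -3.9 -10.6   3.2] T [-2.12  0.88  0.01] w 29.8
x axis [-0.006 -0.031 -1.   ] y ang 69.06
offset cm [ 0.12 -0.45  0.05] dist 4.7
turn deg [-0.83  0.3   1.76]
```

It stopped at y≈99.3 mm with the force up to about 12 N, which is the end stop. I'll back off to the slot's centre, straighten the tool and look.

```bash
python3 -m jog '{"offset":[[0,-0.4,0],[0,-0.4,0],[0,0,0]],"turn":[[0,0.3,1.8],[0,0,0],[0,0,0]],"claw":[3,3,3]}' 
python3 - <<'E'
from h import *
goal((587.5,91,138.5),-.351+np.pi/2)
snap('side','side6'); crop('side6',90,130,270,265,4.4,'v7'); snap('top','top6'); crop('top6',125,50,365,245,3.3,'v8')
E
```

```text
clock: 7.5
ee_pos: [587.9, 92.9, 140.0]
ee_rot: [0.291, 1.55, -0.281]
force: [0.7, -0.6, 0.6]
width: 30.0
t 7.5 pos [587.9  92.9 140. ] q [0.041 0.231 0.071 1.408 0.006 0.406] F [ 0.7 -0.6  0.6] T [-0.02  0.02  0.06] w 30.0
x axis [ 0.003  0.006 -1.   ] y ang 69.09
offset cm [ 0.15 -0.2   0.03] dist 2.5
turn deg [-0.8   0.03 -0.39]
```

View pics/v7.png

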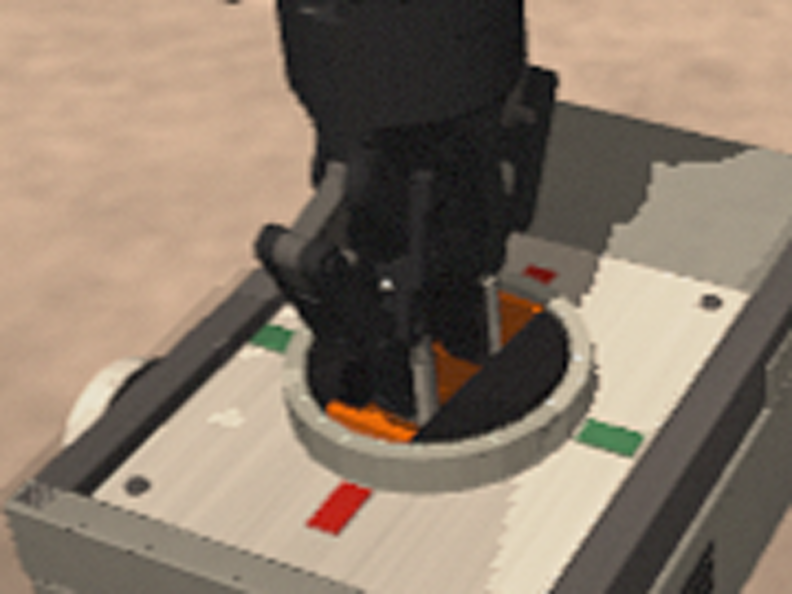

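View pics/v8.png

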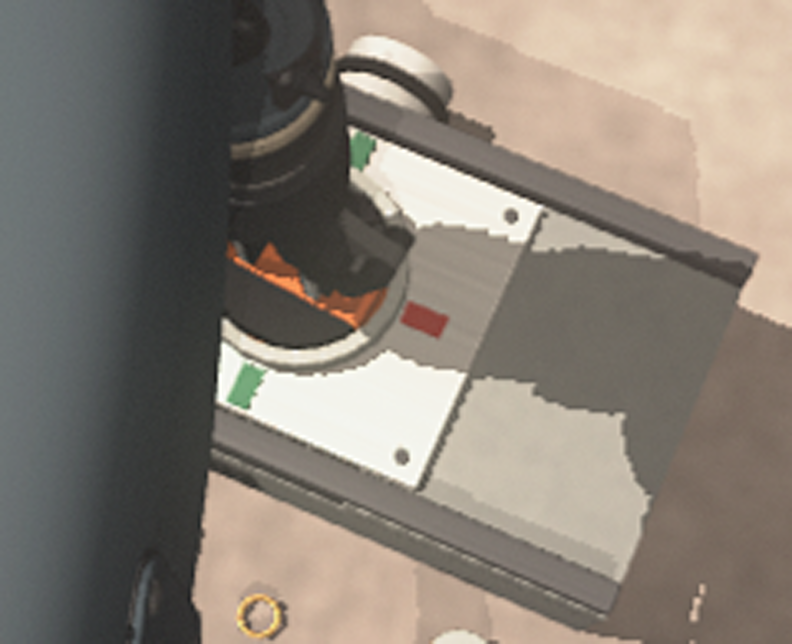

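Side view: the cover meets the end stop with no filter showing. Top view: its trailing corners are at about crop (545,207) and (420,490). Checking these against the home position, then centring the tool.

```bash
python3 - <<'E'
from h import *
c=load('top6')
for u,v in((545,207),(420,490)):
    w=ray(c,125+u/3.3,50+v/3.3,108.5); print(w.round(1),((w[:2]-[574.7,37.9])@rot(-.267)).round(1))
E
python3 -m jog '{"offset":[[0.15,-0.2,0.03],[0,0,0]],"turn":[[0,0,-0.4],[0,0,0]],"claw":[3,3]}' 
python3 - <<'E'
from h import *
goal((587.3,91.3,138.5),-.351+np.pi/2)
E
```

```text
[637.5 -30.9 108.5] [ 78.7 -49.8]
[484.   10.2 108.5] [-80.2 -50.6]
clock: 7.8
ee_pos: [587.7, 92.2, 138.4]
ee_rot: [0.285, 1.551, -0.285]
force: [1.1, 0.3, 0.9]
width: 30.0
t 7.8 pos [587.7  92.2 138.4] q [ 0.043  0.234  0.071  1.407 -0.     0.406] F [1.1 0.3 0.9] T [-0.    0.01 -0.01] w 30.0
x axis [ 0.001 -0.    -1.   ] y ang 69.19
offset cm [-0.01 -0.1  -0.  ] dist 1.0
turn deg [-0.7   0.03 -0.  ]
```

The trailing edge is at box y = -50.2, and home is -50.0, so the cover is home. Now turning clockwise.

```bash
python3 -m jog '{"offset":[[0,-0.05,0],[0,0,0],[0,0,0],[0,0,0],[0,0,0]],"turn":[[8,0,0],[8,0,0],[8,0,0],[8,0,0],[8,0,0]],"claw":[3,3,3,3,3]}' 
python3 - <<'E'
from h import *
goal((587.3,91.3,138.5),-.267)
snap('side','side7'); crop('side7',90,130,270,265,4.4,'v9')
E
```

```text
clock: 8.3
ee_pos: [590.4, 88.9, 138.5]
ee_rot: [0.84, 1.389, -0.849]
force: [-0.6, 1.0, 1.2]
width: 29.9
t 8.3 pos [590.4  88.9 138.5] q [ 0.042  0.235  0.072  1.403 -0.01   1.129] F [-0.6  1.   1.2] T [-0.02  0.12  0.04] w 29.9
x axis [ 0.006 -0.01  -1.   ] y ang 27.71
offset cm [-0.   -0.16 -0.36] dist 3.9
turn deg [43.    0.63 -0.3 ]
```

View pics/v9.png

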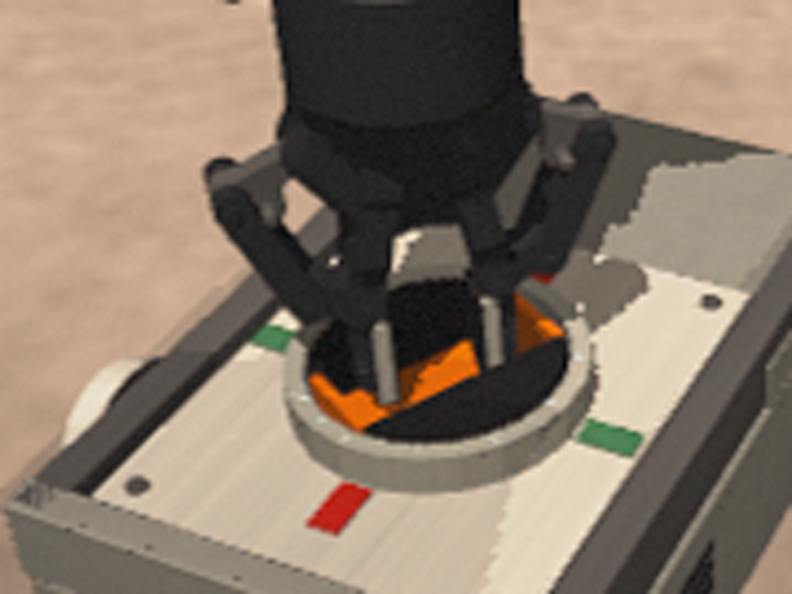

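The latch is turning with the tool (tool now at 28°). Continuing, with small centring corrections.

```bash
python3 -m jog '{"offset":[[0,-0.1,-0.15],[0,-0.05,-0.15],[0,0,-0.1],[0,0,0],[0,0,0]],"turn":[[8,0.3,0],[8,0.3,0],[8,0,0],[8,0,0],[8,0,0]],"claw":[3,3,3,3,3]}' 
python3 - <<'E'
from h import *
goal((587.3,91.3,138.5),-.267)
E
```

```text
clock: 8.85
ee_pos: [590.6, 88.0, 138.6]
ee_rot: [1.375, 1.075, -1.376]
force: [0.4, -0.9, 0.1]
width: 29.9
t 8.85 pos [590.6  88.  138.6] q [ 0.041  0.233  0.07   1.4   -0.012  1.845] F [ 0.4 -0.9  0.1] T [-0.15  0.09  0.08] w 29.9
x axis [ 0.008 -0.012 -1.   ] y ang -13.33
offset cm [ 0.01 -0.39 -0.25] dist 4.7
turn deg [ 1.96  0.52 -0.63]
```

```bash
python3 -m jog '{"offset":[[0,-0.15,-0.1],[0,-0.1,-0.1],[0,0,0]],"turn":[[6,0.3,-0.3],[6,0.2,-0.3],[4,0,0]],"claw":[3,3,3]}' 
python3 - <<'E'
from h import *
goal((587.3,91.3,138.5),-.267)
snap('side','side8'); crop('side8',90,130,270,265,4.4,'v10')
E
```

```text
clock: 9.15
ee_pos: [590.6, 87.5, 138.7]
ee_rot: [1.577, 0.908, -1.577]
force: [-1.4, -0.1, 0.5]
width: 29.9
t 9.15 pos [590.6  87.5 138.7] q [ 0.039  0.236  0.074  1.404 -0.008  2.127] F [-1.4 -0.1  0.5] T [0.08 0.21 0.09] w 29.9
x axis [ 0.005 -0.008 -1.   ] y ang -29.65
offset cm [ 0.01 -0.47 -0.17] dist 5.0
turn deg [-14.35   0.33  -0.44]
```

View pics/v10.png

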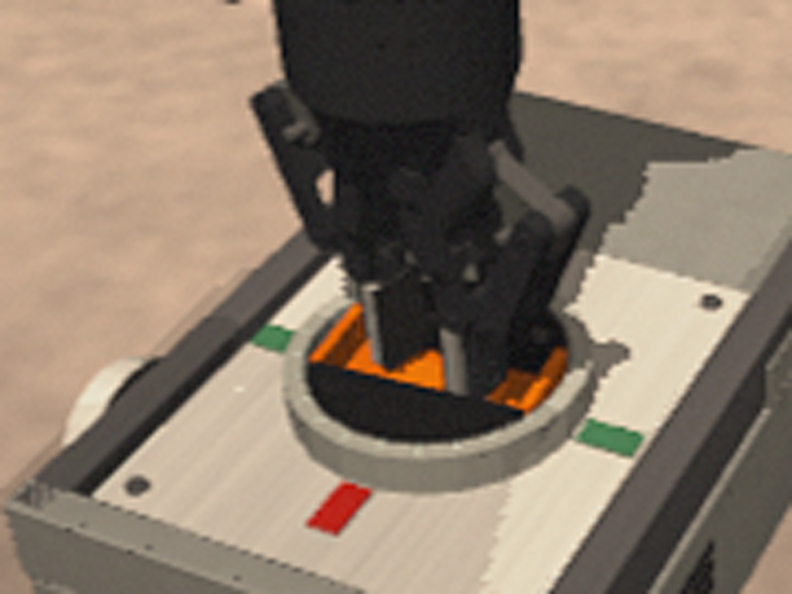

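The slot's front edge, crop (310,362) to (523,412), is a little short of parallel with the green marks at (270,338) and (612,438). Turning further until the hard stop is felt.

```bash
python3 -m jog '{"offset":[[0,0,0],[0,0,0]],"turn":[[5,0,0],[5,0,0]],"claw":[3,3]}' 
python3 - <<'E'
from h import *
goal((587.3,91.3,138.5),-.267)
E
python3 -m jog '{"offset":[[0,0,0],[0,0,0]],"turn":[[5,0,0],[5,0,0]],"claw":[3,3]}' 
python3 - <<'E'
from h import *
goal((587.3,91.3,138.5),-.267)
snap('side','side9'); crop('side9',90,130,270,265,4.4,'v11')
E
```

```text
clock: 9.4
ee_pos: [590.5, 87.5, 138.8]
ee_rot: [1.691, 0.79, -1.691]
force: [-0.8, -2.2, 0.4]
width: 29.8
t 9.4 pos [590.5  87.5 138.8] q [ 0.04   0.236  0.074  1.405 -0.01   2.297] F [-0.8 -2.2  0.4] T [-0.42  0.08  2.53] w 29.8
x axis [ 0.005 -0.01  -1.   ] y ang -39.34
offset cm [ 0.02 -0.49 -0.1 ] dist 5.0
turn deg [-24.05   0.39  -0.5 ]
clock: 9.6
ee_pos: [589.0, 87.9, 139.2]
ee_rot: [1.779, 0.68, -1.786]
force: [0.8, -3.7, -2.4]
width: 30.2
t 9.6 pos [589.   87.9 139.2] q [ 0.043  0.235  0.074  1.408 -0.016  2.442] F [ 0.8 -3.7 -2.4] T [-1.32 -0.42  7.29] w 30.2
x axis [ 0.002 -0.016 -1.   ] y ang -47.43
offset cm [ 0.07 -0.37 -0.11] dist 3.9
turn deg [-32.14   0.7   -0.59]
```

View pics/v11.png

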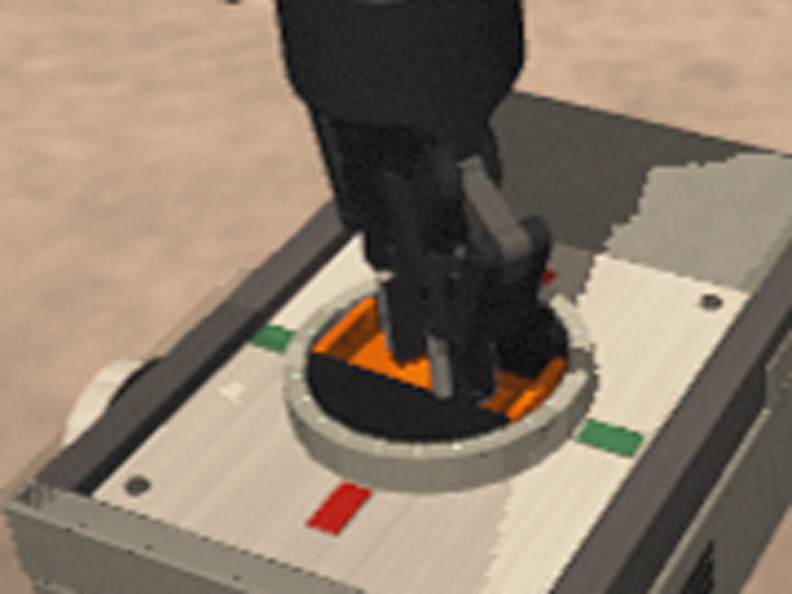

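The torque rose to 7 N m, so it's on a hard stop. The slot's front edge is now at crop (313,352)-(510,415). I'll turn back inside the slot's slack, lift out and look.

```bash
python3 -m jog '{"offset":[[0,0,0],[0,0,0],[0,-0.1,-0.05],[0,0,0]],"turn":[[-8,0.2,-0.2],[-8,0.2,-0.2],[-6,0,0],[0,0,0]],"claw":[3,3,3,3]}' 
python3 - <<'E'
from h import *
goal((587.3,91.3,200),-.267)
E
```

```text
clock: 10.05
ee_pos: [588.6, 90.0, 138.4]
ee_rot: [1.516, 0.965, -1.521]
force: [-0.8, 0.6, 0.5]
width: 30.0
t 10.05 pos [588.6  90.  138.4] q [ 0.043  0.235  0.072  1.407 -0.008  2.046] F [-0.8  0.6  0.5] T [-0.01  0.03 -0.03] w 30.0
x axis [ 0.002 -0.008 -1.   ] y ang -24.79
offset cm [-6.16 -0.14 -0.03] dist 61.6
turn deg [-9.49  0.37 -0.24]
```

```bash
python3 -m jog '{"offset":[[-1,0,0],[-2,0,0],[-3,0,0],[-4,0,0],[-3,0,0],[0,0,0]],"turn":[[0,0,0],[0,0,0],[0,0,0],[0,0,0],[0,0,0],[0,0,0]],"claw":[3,3,3,3,3,3]}' 
python3 - <<'E'
from h import *
goal((340,-250,260),-.267)
E
```

```text
clock: 10.65
ee_pos: [587.2, 91.7, 274.1]
ee_rot: [1.526, 0.961, -1.531]
force: [0.0, -1.1, 0.3]
width: 30.0
t 10.65 pos [587.2  91.7 274.1] q [ 0.044  0.241  0.349  1.68  -0.004  2.06 ] F [ 0.  -1.1  0.3] T [ 0.03 -0.05 -0.  ] w 30.0
x axis [-0.001 -0.004 -1.   ] y ang -25.53
offset cm [ 1.57 -7.58 41.48] dist 422.0
turn deg [-10.23   0.23  -0.02]
```

```bash
python3 -m jog '{"offset":[[0,-0.8,4.6],[0,-0.8,4.6],[0,-0.8,4.6],[0,-0.8,4.6],[0,-0.8,4.6],[0,-0.8,4.6],[0,-0.8,4.6],[0,-0.8,4.6],[0,-0.8,4.6],[0,0,0]],"turn":[[0,0,0],[0,0,0],[0,0,0],[0,0,0],[0,0,0],[0,0,0],[0,0,0],[0,0,0],[0,0,0],[0,0,0]],"claw":[3,3,3,3,3,3,3,3,3,3]}' 
python3 - <<'E'
from h import *
goal((340,-250,260),-.267)
snap('top','top10'); snap('side','side10'); crop('top10',125,50,365,245,3.3,'v12'); crop('side10',90,130,310,330,3.3,'v13')
E
```

```text
clock: 11.65
ee_pos: [335.0, -259.2, 270.9]
ee_rot: [1.538, 0.953, -1.536]
force: [0.3, 1.6, 0.8]
width: 29.5
t 11.65 pos [ 335.  -259.2  270.9] q [-0.817 -0.214 -0.117  1.665  0.     1.212] F [0.3 1.6 0.8] T [ 0.09 -0.12  0.05] w 29.5
x axis [ 0.002 -0.002 -1.   ] y ang -26.25
offset cm [ 1.09  0.03 -1.05] dist 15.1
turn deg [-10.95   0.06  -0.17]
```

View pics/v12.png

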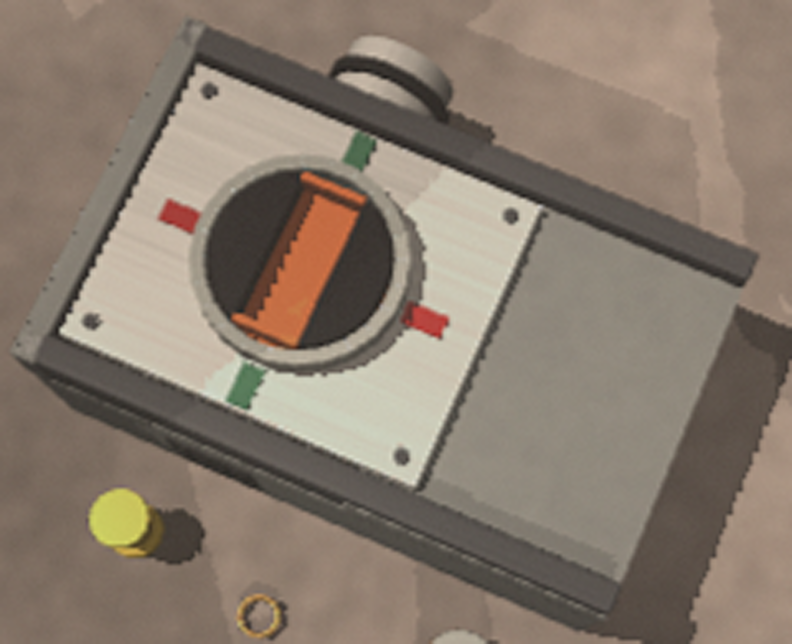

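View pics/v13.png

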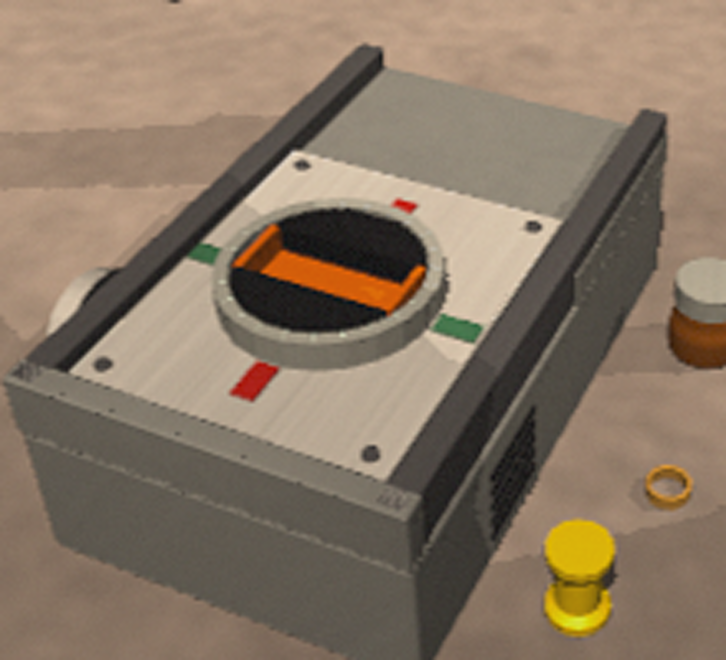

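Both views show the cover against the stop, the slot along the green marks, and the bobbin, band and jar in place. Measuring the slot angle.

```bash
python3 - <<'E'
from h import *
c=load('top10')
b=lambda u,v,z:((ray(c,125+u/3.3,50+v/3.3,z)[:2]-[574.7,37.9])@rot(-.267))
A=[b(302,173,125.5),b(367,202,125.5)];B=[b(233,317,125.5),b(297,348,125.5)]
print(np.round(A+B,1))
d=np.mean(A,0)-np.mean(B,0); print('turn from box y, cw deg',np.degrees(np.arctan2(d[0],d[1])))
for e in (A[1]-A[0],B[1]-B[0]): print('end wall angle from -y',np.degrees(np.arctan2(e[0],-e[1])))
G=[b(360,150,108.5),b(245,385,108.5)]; d=G[0]-G[1];print('green',np.degrees(np.arctan2(d[0],d[1])))
# floor long edge
d=b(360,210,109.5)-b(300,347,109.5);print('right floor edge',np.degrees(np.arctan2(d[0],d[1])))
d0=[b(280,98,108.5)]
for u,v in((197,65),(60,332),(545,207),(420,490)): print(b(u,v,108.5).round(1))
for i in ('top0','top10'):
    im=cv2.imread(f'pics/{i}.png')
    print(i)
a=cv2.imread('pics/top0.png').astype(int);bb=cv2.imread('pics/top10.png').astype(int)
crop('top0',140,190,290,275,4,'p');crop('top10',140,190,290,275,4,'q')
cv2.imwrite('pics/v14.png',np.vstack([cv2.imread('pics/p.png')[:300],cv2.imread('pics/q.png')[:300]]))
E
```

```text
[[ 39.7  66.2]
 [ 38.8  30.4]
 [-41.5  65.6]
 [-43.1  30.6]]
turn from box y, cw deg 89.87537952462328
end wall angle from -y -1.4440058708471664
end wall angle from -y -2.7039333467246247
green 90.37714925760575
right floor edge 88.23322447478702
[ 77.9 145.3]
[-79.3 145.3]
[ 78.7 -49.8]
[-80.2 -50.6]
top0
top10
```

View pics/v14.png

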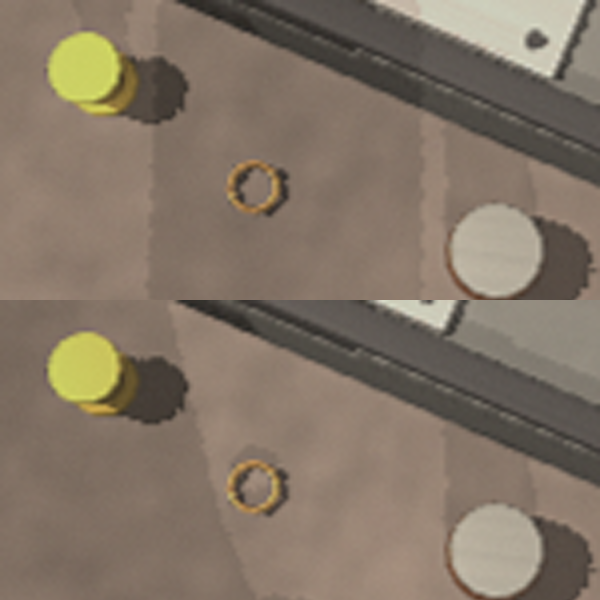

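The slot measures about 90° (88–90.4° depending on the edge), the cover spans box y 145.3 to -50.2, and the three loose items haven't moved. The arm is clear, so I'm handing in.

```bash
python3 -c "
from station import manip
print(manip.close_job())"
```

```text
the job is handed in; nothing more can be done
None
```

The dust collector is closed and locked, and I handed the job in at about 12 s of the 42 s allowed. With both fingertips in the latch slot, I pushed the cover home by the slot's end wall. I then turned the latch clockwise to its stop, lifted out and moved clear, without pinching or lifting anything.

**Last checks:**
- **Cover:** its trailing edge measured at box y = -50.2 mm (home is -50.0). It would not move further when the push force doubled to about 12 N, and no filter shows.
- **Latch:** the slot measured 89.9° from its centre line, but single edges gave 87.3° to 88.6°. I put that spread down to pixel error. The torque rose sharply at the end of the turn, as at a hard stop.
- **Loose items:** the bobbin, band and jar look the same before and after.

**What disagreed:**
- **Camera mismatch:** the two cameras placed the slot about 5 mm apart at the start. I settled on a position mostly from the side view, and the fingers went in without contact.
- **Harder push than needed:** I pressed the final turn up to about 7 N m at the stop before backing off. The fingers also had more play in the slot than I had worked out.

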